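Snap the lid onto the leftover salad

ROBOT

A 6-joint arm with a two-finger parallel gripper is mounted at the origin on a cart in front of the work surface, level with it; the furniture and walls round the work are solid. World frame = base frame: x ahead of the robot, y to its left, z up, the work surface at z = 0. Lengths are in m, angles in rad, forces in N, time in s.
With the tool pointing down it reaches from about 0.35 to 0.975 m from the base axis. Payload 4.9 kg.
Tool frame: the origin (TCP) lies at the very end of the fingers, on their centre line; the grasp point (between the pads) lies 19 mm behind it; z points along the fingers, y is the line along which they close (so a half turn about z gives the same grasp; the last joint's range is limited). The gripper opens to 85 mm and grips with 20 to 120 N. Pads are 22 mm wide; open, the fingers measure 114 mm over their backs; the gripper's body (76 mm by 85 mm) begins 54 mm behind the grasp point. The pads swing forward as they close: fully open they stand 13 mm farther back than shut.
Start: joints at [-1.281, 0.053, 1.613, -0, 1.476, -0.119], TCP at [0.248, -0.573, 0.231] pointing down, gripper open.
Joint ranges: [-3.01, 3.01], [-1.01, 2.22], [0.06, 2.58], [-1.02, 4.17], [0.09, 2.62], [-3.14, 3.14]. Speed limits (rad/s): [2.57, 2.57, 3.14, 3.14, 3.14, 3.14].

INTERFACE

Orientations are given as a unit quaternion [w, x, y, z].
In Python, from plant import manip, vision, order gives the robot as it stands.
- The arm moves only by the tool play_rows, never from a script. Its argument "steps" is a list that holds one entry, the list of rows, each a list of 6 numbers: the shift along the tool's x, y, z in mm, then the turn, a rotation vector about the tool's x, y, z in degrees. A call has 1 to 12 rows; each row is the pose to reach, as a shift and turn from the pose commanded when the call began, along the tool's axes at that moment; what a row does not reach only later rows make up. A row lasts 1/12 s, in which the tool goes at most 41.7 mm and 7.16 degrees, less where a joint would pass 70% of its speed; a pose out of reach is approached as far as the arm can. A call with a gripper value outside its range is refused whole. "claw" is the gripper's target within -1 to 1 (fully open at 1, half-way at 0, shut at -1), set as the call begins (left out, the last holds). The fingers move at their own pace and stop on an object; the grip force is fixed at half the most. Time passes only in rows, so rows that repeat a pose let the fingers close. It gives the time, the measured TCP pose, the force, the opening and the grip force at its end, in the units of the state.
- manip.state(): the state, without advancing time (a new reading comes with each control period).
- vision.grab_frame(name): name is "side" or "top" or "wrist"; returns (picture, depth): 420x560x3 uint8, blue, green, red; 420x560 float32, m along the optical axis (not along the pixel's ray), 0 where there is no reading.
- vision.camera_info(name): a dict with "K" (3x3 intrinsics, pixels), "eye" and "orientation" of the camera in the world; the wrist camera has in their place "T_tool_cam" (4x4, takes a point from camera to tool coordinates, whose origin is the TCP and whose axes are the flange's). Camera axes: x right, y down, z forward; pixel columns grow to the right and rows downward; lengths in m; the calibration is good to about 2 mm. A picture is of the moment at which its call begins: read the wrist's pose just before it. camera_info takes no time and is no camera call.
- order.job_done(): hands the job in; it is judged then, once.
The state is a dict: "time": time; "joint_pos": joint angles; "joint_vel": joint speeds; "joint_efforts": joint torques, N m; "tool_pos": TCP position; "tool_rot": TCP orientation; "contact_force": force on the tool from outside, world axes, zero at the start; "ft_torque": the same for the moment, N m; "gripper_width": opening from 0.0 (shut) to 1.0 (fully open); "grasp_force": force on a finger pad.
Only numpy, scipy, OpenCV 4.12 (cv2) and the standard library are available. Lean on these libraries where they do the work, as an engineer would, in place of code of your own. Each camera call takes 0.05 s, during which the arm holds its last target. There are 200 camera calls.

TASK

The lid has been laid on the bowl of leftover salad but its rim has not been snapped on: press down round the rim with your fingertips, section by section, until all four raised sections have clicked shut and lie flush. Press gently: do not pick up, tip or shove the bowl, and leave the wine glass, salt shaker, olive jar and fork where they are.

Things in the scene. Friction and masses are not known exactly. Their poses are not given: they have to be found in the camera images.
- salad_bowl: Brown kraft-paper takeaway bowl full of salad, 153 mm wide at the top, 120 mm at the foot, 0.5 to 0.75 kg, loose. Origin: centre of its underside, z up. The middles of the lid's four rim sections lie towards its +x (section a), +y (b), -x (c) and -y (d) axes. More than about 15 N at the very edge of the rim, which overhangs the foot, would tip the bowl.
- lid_top (a point): Centre of the lid, level with its flat upper side, 60 mm above the worktop. The lid is round, of sea-green translucent plastic, 160 mm wide; its middle is already down (the inner 93 mm are recessed by 3.5 mm). Four straight creases, each 56 mm from the centre, divide off the four rim sections.
- rim_a (a joint): Angle in rad of rim section a (the one with the 18 mm wide peel tab) about its crease: 0 = snapped shut and flush; 0.36 to 0.45 = raised, its edge 8 to 10 mm too high. Pressed below about 0.15 it snaps to 0 and stays; let go above that it springs up again. It takes about 9 N on the pad, 6 N at the edge. Sections are 112 mm long, 23 mm wide in the middle, with a 1 mm high bead along the edge.
- rim_b (a joint): Rim section b, as section a but without a tab.
- rim_c (a joint): Rim section c, as section b.
- rim_d (a joint): Rim section d, as section b.
- rim_a_pad (a point): Where to press section a: on its upper side, midway along it, 14 mm outside the crease and 70 mm from the bowl's axis, between a small embossed oval and the bead. It moves with the section: 60 mm above the worktop when shut, 65 to 66 mm when raised.
- rim_b_pad (a point): The same point of section b.
- rim_c_pad (a point): The same point of section c.
- rim_d_pad (a point): The same point of section d.
- wine_glass: Stemmed wine glass, 61 mm wide, 138 mm high, loose. Origin: centre of its foot. Leave it alone.
- salt_shaker: Glass salt shaker with a grey cap, 44 mm wide, 90 mm high, loose. Origin: centre of its underside. Leave it alone.
- olive_jar: Small glass jar with a black lid, 65 mm wide, 83 mm high, loose. Origin: centre of its underside. Leave it alone.
- fork: Steel fork, 206 mm long, 13 mm high, lying loose to the right of the bowl. Origin: its middle, on the worktop. Leave it alone.
Things that resemble listed ones, but are neither listed nor needed, are in the scene too. There is more than one size of the salad_bowl; the job needs the larger.

How it is judged:
At the end, for the whole second after the job is handed in: All four rim sections are snapped shut (below 0.05 rad), the bowl stands level and still on the worktop within 50 mm of where it was, and the glass, shaker, jar and fork are upright as before and within 30 mm of their places (value of joint each of rim_a, rim_b, rim_c, rim_d below 0.05 rad and angle between salad_bowl's own z axis and vertical below 0.05 rad and height (world z) of salad_bowl below 0.005 m and distance of salad_bowl from where it was at the start of the episode below 0.05 m and linear speed of salad_bowl below 0.02 m/s and distance of each of wine_glass, salt_shaker, olive_jar, fork from where it was at the start of the episode below 0.03 m and angle between each of wine_glass, salt_shaker, olive_jar's own z axis and vertical below 0.1 rad); the robot touches nothing.
It fails at once if the bowl is lifted off the worktop (height (world z) of salad_bowl above 0.015 m).
It fails at once if the bowl is tipped by more than about 11 degrees (angle between salad_bowl's own z axis and vertical above 0.2 rad).
It fails at once if the bowl is shoved more than 50 mm from its place (distance of salad_bowl from where it was at the start of the episode above 0.05 m).
It fails at once if the bowl or its lid is pressed with more than 40 N (contact force between any of the fingers, the arm and salad_bowl above 40 N).
It fails at once if the wine glass, salt shaker, olive jar or fork is moved by more than 30 mm (distance of any of wine_glass, salt_shaker, olive_jar, fork from where it was at the start of the episode above 0.03 m).
It also fails if it takes over 45 s, if anything falls off the work surface, if the arm or the gripper's body presses on something with over 40 N, if the wrist force passes 120 N, or if a joint passes its speed limit or range.

## Working session

There is one attempt and no reset: what is moved stays moved. The work goes in short steps, Python scripts to look and compute and a tool call to move; the robot and the scene stay as the last step left them, time stands still between calls to the robot, and variables do not carry over. Pictures are saved under pics/ and viewed, at most 10 in all, crops included, and the job is handed in when it is done.

Besides the shell and the picture viewer there is one more tool, called after "Call:" as a command line: name --argument value ..., lists and objects as JSON in quotes. play_rows: Moves the arm, as the interface text tells. Its arguments: {"type":"object","properties":{"steps":{"type":"array"},"claw":{"type":"number"}},"required":["steps"]}

```bash
mkdir -p pics; cat > h.py <<'E'
import numpy as np,cv2
from plant import manip,vision,order
from scipy.spatial.transform import Rotation as R
def pose():
    s=manip.state();q=s["tool_rot"];return np.array(s["tool_pos"]),R.from_quat([q[1],q[2],q[3],q[0]])
def grab(n):
    s=pose();p,d=vision.grab_frame(n);i=vision.camera_info(n)
    np.savez(f"{n}.npz",p=p,d=d,tp=s[0],tr=s[1].as_matrix());return p,d
def cam(n):
    i=vision.camera_info(n);K=np.array(i["K"])
    if "T_tool_cam" in i:
        f=np.load(f"{n}.npz");T=np.array(i["T_tool_cam"]);return K,f["tr"]@T[:3,:3],f["tp"]+f["tr"]@T[:3,3]
    o=np.array(i["orientation"])
    M=o if o.shape==(3,3) else R.from_quat([o[1],o[2],o[3],o[0]]).as_matrix()
    return K,M,np.array(i["eye"])
def world(n,d=None):
    K,M,e=cam(n);d=np.load(f"{n}.npz")["d"] if d is None else d
    v,u=np.mgrid[:d.shape[0],:d.shape[1]]
    c=np.stack([(u-K[0,2])/K[0,0]*d,(v-K[1,2])/K[1,1]*d,d],-1)
    return c@M.T+e
E
python3 - <<'E'
from h import *
for n in("top","side"):
    p,d=grab(n);cv2.imwrite(f"pics/{n}0.png",p);print(vision.camera_info(n))
print(manip.state())
E
```

```text
{'K': array([[441.12482488,   0.        , 280.55946638],
       [  0.        , 441.12482488, 206.29458914],
       [  0.        ,   0.        ,   1.        ]]), 'eye': array([ 0.38045363, -0.02554063,  1.19706039]), 'orientation': array([ 0.07080553, -0.69728436,  0.70965066, -0.07195165])}
{'K': array([[472.95034859,   0.        , 277.66552802],
       [  0.        , 472.95034859, 208.50344326],
       [  0.        ,   0.        ,   1.        ]]), 'eye': array([0.50869779, 1.19847627, 1.12900339]), 'orientation': array([ 0.0113306 , -0.03017735,  0.90969459, -0.414025  ])}
{'time': 0.1, 'joint_pos': array([-1.28101567e+00,  5.33243349e-02,  1.61415385e+00,  1.55767208e-06,
        1.47603618e+00, -1.19006434e-01]), 'joint_vel': array([-0.0018315 , -0.00070963, -0.00339472, -0.00196537,  0.00033353,
        0.00193336]), 'joint_efforts': array([-1.49469893e-04, -3.94907427e+01, -3.71363068e+01, -6.88637465e-05,
        3.99524331e-03, -1.78051886e-05]), 'tool_pos': array([ 0.24826777, -0.57295105,  0.23016691]), 'tool_rot': array([-9.57422002e-04,  9.79183821e-01,  2.02973202e-01, -8.11726583e-05]), 'contact_force': array([ 0.25831908, -0.37694009,  0.09965835]), 'ft_torque': array([ 0.00821059, -0.03253112, -0.009528  ]), 'grasp_force': 0.0, 'gripper_width': 1.0021542061473094}
```

View pics/top0.png

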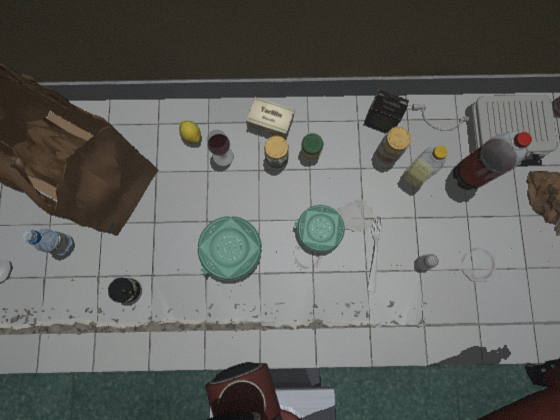

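View pics/side0.png

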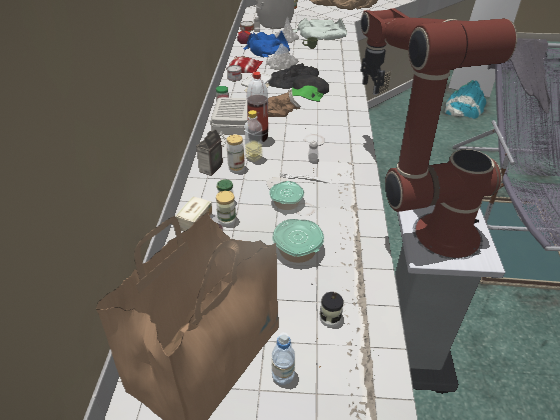

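Two lidded bowls are visible in the top view: large at (229,248) and small at (320,229). The larger one fits the 160 mm lid. The black-lidded jar is at (124,290), the glass at (221,148), the fork at (375,250) and the shaker at (430,262). I'll confirm with a crop and depth.

```bash
python3 - <<'E'
from h import *
f=np.load("top.npz");p=f["p"];W=world("top")
c=p[205:290,185:275];cv2.imwrite("pics/crop1.png",cv2.resize(c,None,fx=7,fy=7,interpolation=cv2.INTER_CUBIC))
hsv=cv2.cvtColor(p,cv2.COLOR_BGR2HSV)
m=((hsv[...,0]>65)&(hsv[...,0]<95)&(hsv[...,1]>60)).astype(np.uint8)
m[340:]=0
n,l,s,ce=cv2.connectedComponentsWithStats(m)
for i in range(1,n):
    if s[i,4]>500:
        q=W[(l==i)];q=q[(q[:,2]>.03)&(q[:,2]<.1)];cnt=cv2.findContours((l==i).astype(np.uint8),0,1)[0][0]
        print(s[i],ce[i],np.median(q,0),np.percentile(q,[1,99],axis=0))
for u,v in[(229,248),(320,229),(124,290),(221,157),(376,250),(430,262),(214,278)]:print(u,v,W[v,u])
E
```

```text
[ 295  205   49   47 1565] [320.15015974 228.1571885 ] [ 0.55605615 -0.13323106  0.04663051] [[ 0.49770747 -0.18990982  0.03968005]
 [ 0.61346125 -0.07394912  0.05501438]]
[ 198  217   63   63 2996] [228.95260347 248.03571429] [0.50606315 0.10578514 0.06101774] [[0.43147217 0.02822752 0.05303609]
 [0.58362647 0.17972752 0.07110087]]
229 248 [0.5060659  0.10557153 0.05970106]
320 229 [ 0.55409831 -0.1327319   0.04219133]
124 290 [0.40362946 0.36207617 0.08508689]
221 157 [0.76685757 0.13474116 0.01415465]
376 250 [ 0.49897167 -0.28392035  0.01233001]
430 262 [ 0.45905081 -0.40078309  0.08758937]
214 278 [ 0.43287219  0.15239963 -0.00144931]
```

View pics/crop1.png

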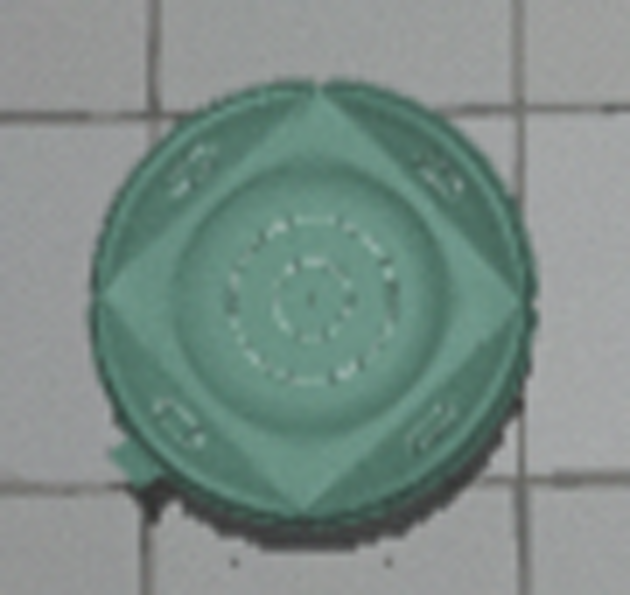

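The crop confirms the large bowl: the lid is 160 mm wide with its top at z about 0.06. It has a peel tab at crop (130,470) and section corners at crop (318,85), (105,300), (525,300) and (305,508). Next I compute the pads.

```bash
cat > g.py <<'E'
from h import *
K,M,e=cam("top")
def onz(u,v,z):
    r=M@np.array([(u-K[0,2])/K[0,0],(v-K[1,2])/K[1,1],1]);return e+r*(z-e[2])/r[2]
P=np.array([onz((x+.5)/7-.5+185,(y+.5)/7-.5+205,z) for x,y,z in[(318,85,.06),(105,300,.06),(305,508,.06),(525,300,.06),(130,470,.066)]])
C=P[:4].mean(0)
d=(P[:4]-C)[:,:2];print("r",np.linalg.norm(d,axis=1),"ang",np.degrees(np.arctan2(d[:,1],d[:,0])))
t=(P[4]-C)[:2];print("C",C,"tab",np.linalg.norm(t),np.degrees(np.arctan2(*t[::-1])))
E
python3 - <<'E'
from g import *
s=pose();print(s[0],"tool x",s[1].as_matrix()[:,0])
W=world("top");w=W[215:282,196:264].reshape(-1,3);r=np.hypot(*(w-C)[:,:2].T)
for a,b in[(0,40),(48,54)]:
    k=(r>a/1e3)&(r<b/1e3);print(a,np.median(w[k],0),k.sum())
E
```

```text
r [0.07937682 0.07681253 0.07701526 0.07812514] ang [ -0.94060171  89.87713098 178.08477084 -91.87677632]
C [0.50868173 0.10470685 0.06      ] tab 0.09049923987825391 133.67480381082473
[ 0.24826777 -0.57295105  0.23016691] tool x [9.17603746e-01 3.97496306e-01 2.29696111e-04]
0 [0.50875356 0.10461133 0.05753055] 750
48 [0.50992768 0.10412808 0.06061942] 292
```

Call:
play_rows --claw -1 --steps '[[[40,-38,0,0,0,-2],[80,-76,0,0,0,-4],[120,-114,0,0,0,-6],[150,-142,0,0,0,-8],[180,-171,0,0,0,-10],[210,-199,0,0,0,-12],[240,-228,0,0,0,-14],[270,-256,0,0,0,-16],[300,-284,0,0,0,-18],[330,-313,0,0,0,-20.4],[360,-341,0,0,0,-20.4],[390,-370,0,0,0,-20.4]]]'

```text
time: 1.1
tool_pos: [0.4447, -0.1115, 0.2311]
tool_rot: [0.0, 0.928, 0.373, 0.0]
contact_force: [0.7, -0.7, 0.7]
gripper_width: 0.002
grasp_force: 0.0
```

Call:
play_rows --steps '[[[29,-12,10,0,0,0],[58,-24,20,0,0,0],[87,-37,30,0,0,0],[116,-49,40,0,0,0],[145,-62,50,0,0,0],[174,-74,60,0,0,0],[203,-86,70,0,0,0],[229,-97.5,80,0,0,0],[229,-97.5,80,0,0,0],[229,-97.5,80,0,0,0]]]'

```text
time: 1.93
tool_pos: [0.5415, 0.1163, 0.1498]
tool_rot: [-0.0, 0.927, 0.374, -0.002]
contact_force: [0.2, -0.4, 0.1]
gripper_width: 0.0
grasp_force: 0.0
```

```bash
python3 - <<'E'
from g import *
p,R0=pose();M0=R0.as_matrix()
print(p*1e3,np.degrees(np.arctan2(M0[1,0],M0[0,0])),manip.state()["contact_force"])
a=np.radians(43.8);t=np.array([.509+.067*np.cos(a),.1045+.067*np.sin(a),.085]);print((M0.T@(t-p))*1e3)
q,_=grab("wrist");cv2.imwrite("pics/w0.png",q)
E
```

```text
r [0.07937682 0.07681253 0.07701526 0.07812514] ang [ -0.94060171  89.87713098 178.08477084 -91.87677632]
C [0.50868173 0.10470685 0.06      ] tab 0.09049923987825391 133.67480381082473
[541.53575944 116.34546268 149.76231195] 43.96489725812997 [ 0.18940155 -0.42264928  0.1036993 ]
[ 35.52334682 -13.75396739  64.69629254]
```

View pics/w0.png

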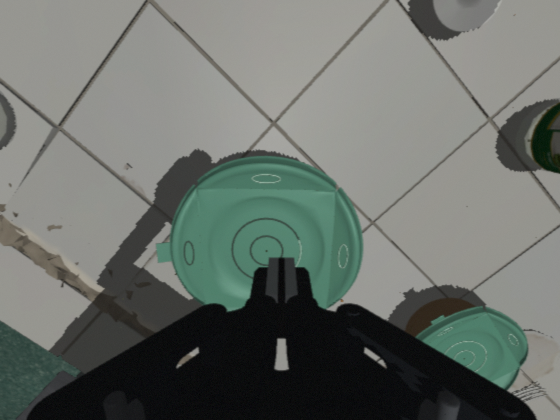

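The wrist view shows the lid centre dot at (266,250), the tab at the left (163,252), section d's oval at the top (266,179), and the shut fingertips at (280,265). I'll cross-check the centre against this view while moving over section d.

Call:
play_rows --steps '[[[12,-5,21,0,0,0],[24,-9,42,0,0,0],[35.5,-14,65,0,0,0],[35.5,-14,65,0,0,0],[35.5,-14,65,0,0,0]]]'

```text
time: 2.4
tool_pos: [0.5572, 0.149, 0.0854]
tool_rot: [-0.0, 0.928, 0.373, -0.001]
contact_force: [0.5, -0.3, 0.5]
gripper_width: -0.002
grasp_force: 0.0
```

```bash
python3 - <<'E'
from h import *
K,M,e=cam("wrist")
def onz(u,v,z):
    r=M@np.array([(u-K[0,2])/K[0,0],(v-K[1,2])/K[1,1],1]);return e+r*(z-e[2])/r[2]
for u,v,z in[(266,250,.0565),(190,191,.06),(334,191,.06),(163,252,.067)]:print(onz(u,v,z))
p,R0=pose();print(p*1e3,manip.state()["contact_force"])
E
```

```text
[0.509325   0.10475691 0.0565    ]
[0.50628615 0.18521799 0.06      ]
[0.5866109  0.10205271 0.06      ]
[0.4521981 0.1683678 0.067    ]
[557.16483388 148.99153624  85.43477506] [ 0.53837746 -0.29166186  0.50873787]
```

Both cameras agree on the centre to within 1 mm. Now I press section d.

Call:
play_rows --steps '[[[0,0,6,0,0,0],[0,0,11,0,0,0],[0,0,14,0,0,0],[0,0,16,0,0,0],[0,0,17,0,0,0],[0,0,18,0,0,0],[0,0,19,0,0,0],[0,0,20,0,0,0],[0,0,20,0,0,0]]]'

```text
time: 3.15
tool_pos: [0.5588, 0.1502, 0.067]
tool_rot: [0.0, 0.928, 0.373, 0.001]
contact_force: [0.2, -0.1, 2.7]
gripper_width: -0.001
grasp_force: 1.6
```

Call:
play_rows --steps '[[[0,0,1,0,0,0],[0,0,2,0,0,0],[0,0,2,0,0,0],[0,0,2,0,0,0]]]'

```text
time: 3.48
tool_pos: [0.5592, 0.1506, 0.0652]
tool_rot: [-0.0, 0.928, 0.373, 0.001]
contact_force: [1.3, 1.0, 4.5]
gripper_width: 0.001
grasp_force: 2.0
```

Call:
play_rows --steps '[[[0,0,1,0,0,0],[0,0,2,0,0,0],[0,0,2,0,0,0],[0,0,2,0,0,0]]]'

```text
time: 3.82
tool_pos: [0.5574, 0.1497, 0.0613]
tool_rot: [0.0, 0.928, 0.373, -0.001]
contact_force: [1.0, -0.2, 0.2]
gripper_width: 0.004
grasp_force: 0.1
```

Section d snapped: the force fell from 4.5 to about 0 N at z = 61 mm. Next I go straight across to section b.

Call:
play_rows --steps '[[[0,0,-12,0,0,0],[0,0,-24,0,0,0],[-34,0,-24,0,0,0],[-68,0,-24,0,0,0],[-102,0,-24,0,0,0],[-134,0,-24,0,0,0],[-134,0,-24,0,0,0],[-134,0,-24,0,0,0],[-134,0,-24,0,0,0],[-134,0,-18,0,0,0],[-134,0,-13,0,0,0],[-134,0,-10,0,0,0]]]'

```text
time: 4.82
tool_pos: [0.4616, 0.0577, 0.0715]
tool_rot: [-0.0, 0.928, 0.374, -0.001]
contact_force: [-0.1, 0.1, -0.1]
gripper_width: 0.001
grasp_force: 0.0
```

Call:
play_rows --steps '[[[0,0,2,0,0,0],[0,0,4,0,0,0],[0,0,5,0,0,0],[0,0,6,0,0,0],[0,0,7,0,0,0],[0,0,7,0,0,0]]]'

```text
time: 5.32
tool_pos: [0.4614, 0.0571, 0.0658]
tool_rot: [0.0, 0.928, 0.373, -0.001]
contact_force: [-1.9, -1.6, 5.4]
gripper_width: 0.0
grasp_force: 2.4
```

Call:
play_rows --steps '[[[0,0,1,0,0,0],[0,0,2,0,0,0],[0,0,3,0,0,0],[0,0,3,0,0,0],[0,0,3,0,0,0]]]'

```text
time: 5.73
tool_pos: [0.4615, 0.0573, 0.062]
tool_rot: [-0.0, 0.928, 0.373, -0.0]
contact_force: [0.1, 0.3, -0.7]
gripper_width: 0.002
grasp_force: 0.0
```

Section b snapped too. Now section a: shift +67, -67 with a turn of -90°.

Call:
play_rows --steps '[[[0,0,-12,0,0,-6.5],[0,0,-24,0,0,-13],[10,-10,-24,0,0,-19.5],[20,-20,-24,0,0,-26],[30,-30,-24,0,0,-32.5],[40,-40,-24,0,0,-39],[50,-50,-24,0,0,-45.5],[60,-60,-24,0,0,-52],[67,-67,-24,0,0,-58.5],[67,-67,-24,0,0,-65],[67,-67,-24,0,0,-71.5],[67,-67,-24,0,0,-78]]]'

```text
time: 6.73
tool_pos: [0.4634, 0.1523, 0.0861]
tool_rot: [-0.0, 0.483, 0.875, 0.0]
contact_force: [0.7, -0.0, -0.1]
gripper_width: 0.002
grasp_force: 0.0
```

Call:
play_rows --steps '[[[0,0,0,0,0,-6],[0,0,0,0,0,-12],[0,0,4,0,0,-12],[0,0,8,0,0,-12],[0,0,12,0,0,-12],[0,0,12,0,0,-12]]]'

```text
time: 7.23
tool_pos: [0.4625, 0.1518, 0.0728]
tool_rot: [-0.001, 0.393, 0.92, -0.001]
contact_force: [0.3, 0.5, -0.5]
gripper_width: -0.0
grasp_force: 0.0
```

Call:
play_rows --steps '[[[0,0,2,0,0,0],[0,0,4,0,0,0],[0,0,5,0,0,0],[0,0,6,0,0,0],[0,0,7,0,0,0],[0,0,8,0,0,0],[0,0,9,0,0,0],[0,0,9,0,0,0]]]'

```text
time: 7.9
tool_pos: [0.4633, 0.1524, 0.066]
tool_rot: [-0.001, 0.392, 0.92, 0.0]
contact_force: [-3.7, 0.8, 5.7]
gripper_width: 0.002
grasp_force: 2.7
```

Call:
play_rows --steps '[[[0,0,1,0,0,0],[0,0,2,0,0,0],[0,0,3,0,0,0],[0,0,3,0,0,0],[0,0,3,0,0,0]]]'

```text
time: 8.32
tool_pos: [0.4634, 0.1518, 0.062]
tool_rot: [-0.0, 0.392, 0.92, -0.0]
contact_force: [-0.2, -0.2, -1.1]
gripper_width: 0.004
grasp_force: 0.0
```

Section a snapped. Now across to section c.

Call:
play_rows --steps '[[[0,0,-12,0,0,0],[0,0,-24,0,0,0],[-34,0,-24,0,0,0],[-68,0,-24,0,0,0],[-102,0,-24,0,0,0],[-134,0,-24,0,0,0],[-134,0,-24,0,0,0],[-134,0,-24,0,0,0],[-134,0,-24,0,0,0],[-134,0,-18,0,0,0],[-134,0,-13,0,0,0],[-134,0,-10,0,0,0]]]'

```text
time: 9.32
tool_pos: [0.5551, 0.0561, 0.0712]
tool_rot: [-0.001, 0.392, 0.92, -0.0]
contact_force: [-0.1, -0.1, 0.4]
gripper_width: 0.004
grasp_force: 0.0
```

Call:
play_rows --steps '[[[0,0,2,0,0,0],[0,0,4,0,0,0],[0,0,5,0,0,0],[0,0,6,0,0,0],[0,0,7,0,0,0],[0,0,7,0,0,0]]]'

```text
time: 9.82
tool_pos: [0.5566, 0.0552, 0.0659]
tool_rot: [0.0, 0.392, 0.92, 0.0]
contact_force: [-2.3, -0.8, 4.4]
gripper_width: 0.002
grasp_force: 2.0
```

Call:
play_rows --steps '[[[0,0,1,0,0,0],[0,0,2,0,0,0],[0,0,3,0,0,0],[0,0,3,0,0,0],[0,0,3,0,0,0]]]'

```text
time: 10.23
tool_pos: [0.5559, 0.0554, 0.0616]
tool_rot: [-0.0, 0.392, 0.92, -0.0]
contact_force: [0.3, 0.7, -0.0]
gripper_width: -0.001
grasp_force: 0.0
```

Section c has clicked. I'll retreat upward and aside, then verify with images.

Call:
play_rows --steps '[[[0,0,-30,0,0,0],[0,0,-60,0,0,0],[0,0,-95,0,0,0],[0,0,-130,0,0,0],[-20,30,-140,0,0,0],[-40,60,-140,0,0,0],[-60,90,-140,0,0,0],[-80,120,-140,0,0,0],[-100,150,-140,0,0,0],[-100,150,-140,0,0,0],[-100,150,-140,0,0,0],[-100,150,-140,0,0,0]]]'

```text
time: 11.23
tool_pos: [0.7332, 0.0871, 0.2014]
tool_rot: [-0.001, 0.392, 0.92, -0.0]
contact_force: [1.2, 0.7, -0.3]
gripper_width: -0.002
grasp_force: 0.0
```

```bash
python3 - <<'E'
from h import *
print(pose()[0])
f=np.load("top.npz")["p"].copy()
W0=world("top");Ws0=world("side");p,d=grab("top");W1=world("top");q,_=grab("side");Ws1=world("side")
cv2.imwrite("pics/fin.png",np.hstack([cv2.resize(p[205:290,185:275],(400,378)),cv2.resize(q[205:275,255:345],(400,378))]))
c=np.array([.509,.1045])
for l,A in(("top0",W0),("top1",W1),("side0",Ws0),("side1",Ws1)):
    w=A.reshape(-1,3);D=w[:,:2]-c;r=np.hypot(*D.T);a=np.degrees(np.arctan2(D[:,1],D[:,0]))
    for n,b in zip("abcd",(133.8,-136.2,-46.2,43.8)):
        k=(r>.066)&(r<.076)&(abs(a-b)<15)&(w[:,2]>.045)&(w[:,2]<.1);print(l,n,np.round(np.median(w[k,2]),4) if k.any() else None,k.sum())
E
```

```text
[0.73323271 0.08707492 0.20135461]
top0 a 0.0665 61
top0 b 0.0675 56
top0 c 0.069 59
top0 d 0.0672 58
top1 a None 0
top1 b 0.0617 55
top1 c 0.0613 54
top1 d None 0
side0 a 0.0662 21
side0 b 0.0679 35
side0 c 0.0661 30
side0 d 0.0673 20
side1 a 0.0621 26
side1 b 0.0616 19
side1 c 0.0614 29
side1 d 0.0616 27
```

View pics/fin.png

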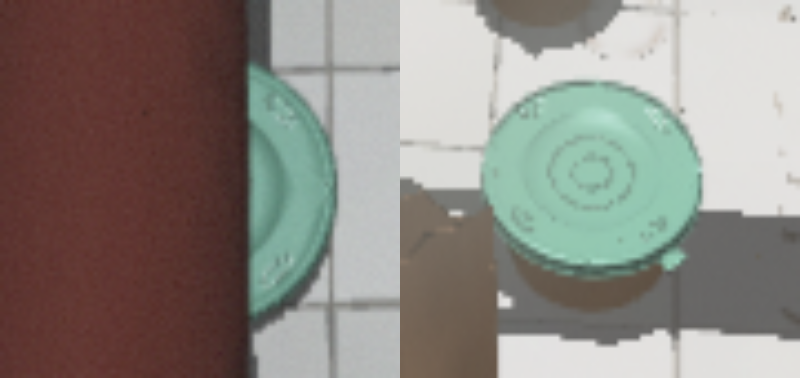

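The side view shows all four sections flush, at 61 to 62 mm where they were 66 to 69 mm. The lid is level with the tab at (673,258), the bowl has not moved, and the arm is clear.

```bash
python3 -c "
from plant import order;print(order.job_done())"
```

```text
the job is handed in; nothing more can be done
None
```

All four rim sections are snapped shut and lie flush, the bowl has not visibly moved, nothing else was touched, and the job is handed in after about 11 s of robot time; no verdict came back.

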